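# Fit the hanging jaw liner in the bench vice

### The job

Take the wide jaw liner off its display peg, lifting it to clear the upturned tip as you slide it off instead of dragging it over. Lower it gently, tab up, between the open vice jaws until it rests on the vice bed, centred along the jaws, then slide the moving jaw by its knob until the liner is clamped upright against the fixed jaw, and let go. Leave the narrow liner on its peg and do not disturb the bin, the marker or the wrench.

Things in the scene. Friction and masses are not known exactly. Their poses are not given: they have to be found in the camera images.
- stand: Fixed grey peg stand; origin on the bench, z = 0, midway between its two pegs. Its -x is the way the pegs point (roughly to the robot). Base plate x -80 to +110, y -130 to +130, 10 mm thick. Perforated strip, front face at x = +75, y -130 to +130, z 138 to 162; uprights behind its ends to z 170. One liner hangs at about x = 0 on each peg, flat side facing along it; which is on which varies.
- peg_end_left (a point): End of the bar of the peg at y = +68 of the stand (axes as the stand), on its axis, 150 mm above the bench. The steel peg is 6 mm thick, level, 130 mm long from the strip to this point; here it bends steeply up: the tip reaches 10 mm further along -x and its top is 11 mm above the bar's top (14 mm above this point).
- peg_end_right (a point): The same point of the equal peg at y = -68 of the stand.
- wide_center (a point): Wide jaw liner, the part to use: loose aluminium plate 10 mm thick (x), 116 tall (z), 0.15-0.27 kg; point at its centre, 58 mm above its foot. Pad 100 wide (y), 55 tall, then a tab 44 wide to the top. Slot in the tab, 16 wide, 60 to 86 mm above the foot; 30 mm of solid tab above it to grip. It hangs by the slot's top edge; raised 11 to 20 mm, the slot passes the upturned tip.
- narrow_center (a point): Narrow jaw liner hanging on the other peg, point at its centre: as the wide one, but its pad is only 56 mm wide. To be left hanging.
- vise_seat (a point): Point of the fixed dark steel bench vice: on its flat bed (45 mm above the bench) at the foot of the fixed jaw's face, mid-width. x points from the moving jaw to the fixed jaw (roughly away from the robot), y along the jaws, z up. Jaws and bed 100 mm wide, jaws 45 mm higher than the bed. Fixed jaw x 0 to +60. Gap between the jaws: 30 mm minus joint jaw.
- jaw (a joint): Slide of the vice's moving jaw in m, growing as it closes toward the fixed jaw (+x of vise_seat): 0 = open (30 mm gap), 0.020 = closed on the 10 mm liner. Starts at 0 to 0.010. It moves against about 3.5 N of friction and stays where it is left; travel 0.028.
- jaw_knob (a point): Middle of the upright black round knob on the moving jaw (moves with it): 24 mm diameter, 42 mm tall, this point half-way up, 74 mm above the bed and 29 mm above the moving jaw's flat top. Axes as vise_seat; it stands 70 mm behind (-x) the moving jaw's face.
- bin: Loose blue open bin with steel stock in it, 170 x 110 x 75 mm, origin under its centre. Bystander.
- marker: Loose white paint marker lying on the bench, about 145 mm long along its x, 13 mm thick. Bystander.
- wrench: Loose steel wrench lying on the bench, 180 mm long along its x. Bystander.

How it is judged:
By the outcome, as a careful person would: the job done as asked, in the order asked, and still so for the second after the job is handed in, with the robot touching nothing.
It also fails if it takes over 56 s, if anything falls off the work surface, if the arm or the gripper's body presses on something with over 40 N, if the wrist force passes 120 N, or if a joint passes its speed limit or range.

### The arm

A 6-joint arm with a two-finger parallel gripper is mounted at the origin on the work surface. World frame = base frame: x ahead of the robot, y to its left, z up, the work surface at z = 0. Lengths are in mm, angles in rad, forces in N, time in s.
With the tool pointing down it reaches from about 350 to 975 mm from the base axis. Payload 7.1 kg.
Tool frame: the origin (TCP) lies on the front face of the gripper's body, between the roots of the fingers; the fingertips stand 80 mm ahead of it and the grasp point (between the pads) lies 61 mm ahead of it (env.tips_ahead is the distance from the TCP to the fingertips, in mm); z points along the fingers, y is the direction in which the jaws open and shut (so a half turn about z gives the same grasp; the last joint's range is limited). The gripper opens to 88 mm and grips with 3 to 60 N. Pads are 20 mm wide; open, the fingers measure 115 mm over their backs; the gripper's body (75 mm by 178 mm) begins 61 mm behind the grasp point.
Start: joints at [1.173, 0.423, 1.63, -0, 1.089, -0.019], TCP at [231.097, 580.689, 302.675] pointing down, gripper open.
Joint ranges: [-3, 3], [-0.9, 2.11], [0.09, 2.58], [-1.31, 4.45], [0.11, 2.69], [-2.54, 2.54]. Speed limits (rad/s): [2.39, 2.39, 3.01, 3.14, 3.14, 3.14].

### API

Orientations are given as a unit quaternion [x, y, z, w].
In Python, from station import env, set_gripper, viewer, workorder gives the robot as it stands. Calls block until the motion is done:
- env.reach(position, orientation): joint-space move of the TCP to a pose.
- env.move_l(position, rot=None, rate=150, f_stop=None): straight line of the TCP; rot=None keeps the orientation; rate is the mean speed in mm/s. With f_stop (N) it stops when the force on the tool has changed by that much, and returns True; else False.
- env.move_joints(angles): joint-space move.
- set_gripper(opening): finger opening in mm; the grip force is fixed at half the most; returns when the fingers have stopped.
- env.hold(seconds).
- env.ik(position, orientation): joint angles nearest the present ones, or None.
- env.read_state(): the state.
- viewer.camera(name): name is "scene" or "top" or "wrist"; returns the picture (400x640x3 uint8, blue, green, red); there is no depth.
- viewer.camera_params(name): a dict with "fx", "fy", "cx", "cy" (pixels), "pose" (4x4, takes a point from camera to world coordinates); the wrist camera has in their place "tool_from_camera" (4x4, takes a point from camera to tool coordinates, whose origin is the TCP and whose axes are the flange's). Camera axes: x right, y up, looking along -z (the intrinsics and any distortion apply to the point x, -y, -z); pixel columns grow to the right and rows downward; lengths in mm; the calibration is good to about 2 mm. A picture is of the moment at which its call begins: read the wrist's pose just before it. camera_params takes no time and is no camera call.
A pose or a line that the arm cannot do raises env.IKError and nothing moves.
- workorder.sign_off(): hands the job in, once; it reports no verdict.
The state is a dict: "time_s": time; "qpos": joint angles; "dq": joint speeds; "tau": joint torques, N m; "tool_pos": TCP position; "orientation": TCP orientation; "force": force on the tool from outside, world axes, zero at the start; "wrist_torque": the same for the moment, N m; "width": finger opening in mm.
Only numpy, scipy, OpenCV 4.12 (cv2) and the standard library are available. Lean on these libraries where they do the work, as an engineer would, in place of code of your own. Each camera call takes 0.05 s, during which the arm holds its last target. There are 200 camera calls.

## Working session

There is one attempt and no reset: what is moved stays moved. The work goes in short steps, each a Python script; the robot and the scene stay as the last script left them, time stands still between calls to the robot, and variables do not carry over. Pictures are saved under pics/ and viewed, on a budget of 10 in all, crops included, one or two more only if the job needs it, and the job is handed in when it is done.

```bash
ls; mkdir -p pics
python3 - <<'E'
from station import env, viewer
import cv2, numpy as np
for n in ["scene","top"]:
    cv2.imwrite(f"pics/{n}0.png", viewer.camera(n))
    p=viewer.camera_params(n); print(n,{k:(np.round(v,3).tolist() if k=="pose" else v) for k,v in p.items()})
print(viewer.camera_params("wrist"))
print(env.read_state())
E
```

```text
pics
scene {'fx': 505.3694987481993, 'fy': 505.3694987481993, 'cx': 315.4549156102132, 'cy': 192.92092562845963, 'pose': [[-0.641, -0.518, 0.566, 1386.604], [0.768, -0.433, 0.473, 737.149], [-0.0, 0.738, 0.675, 1152.07], [0.0, 0.0, 0.0, 1.0]]}
top {'fx': 496.92191249307064, 'fy': 496.92191249307064, 'cx': 311.1988906830958, 'cy': 200.9054145148367, 'pose': [[0.008, 0.984, -0.179, 238.301], [-1.0, 0.008, -0.003, -21.362], [-0.002, 0.179, 0.984, 1569.153], [0.0, 0.0, 0.0, 1.0]]}
{'fx': 321.54132106464374, 'fy': 321.54132106464374, 'cx': 317.79031096772985, 'cy': 196.89975164734682, 'tool_from_camera': array([[-5.93446986e-04,  9.61197618e-01,  2.75860088e-01,
         7.54258415e+01],
       [ 9.99999757e-01,  6.71625295e-04, -1.88928350e-04,
         1.14280328e+00],
       [-3.66872093e-04,  2.75859908e-01, -9.61197782e-01,
        -8.20726852e+01],
       [ 0.00000000e+00,  0.00000000e+00,  0.00000000e+00,
         1.00000000e+00]])}
{'time_s': 0.1, 'qpos': array([ 1.17300968e+00,  4.23746750e-01,  1.63060600e+00, -5.10242850e-05,
        1.08859449e+00, -1.90329777e-02]), 'dq': array([ 3.09996354e-04, -1.82365973e-03, -1.06958775e-03,  8.19526637e-05,
       -9.49147712e-04, -4.72597803e-04]), 'tau': array([-9.42306215e-04, -5.45611954e+01, -2.74322069e+01,  6.44204859e-02,
        1.87440118e-02, -3.75275056e-05]), 'tool_pos': array([230.95531259, 580.34182125, 301.99336559]), 'orientation': array([ 1.88235229e-01,  9.82123739e-01, -6.67311259e-04, -1.18028495e-04]), 'force': array([-0.45378645, -0.59199364,  0.37472806]), 'wrist_torque': array([ 0.06434213, -0.0288761 ,  0.0493633 ]), 'width': 87.75619348948582}
```

View pics/scene0.png

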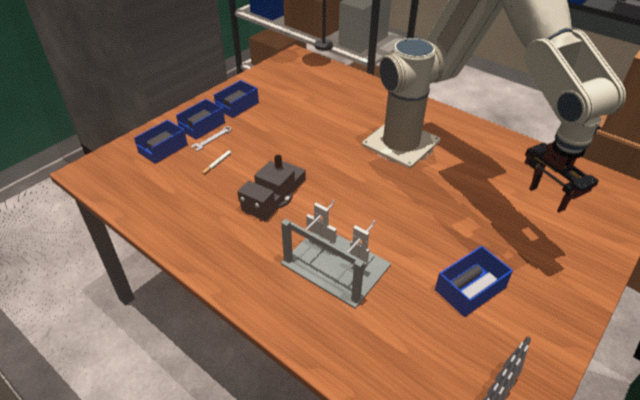

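View pics/top0.png

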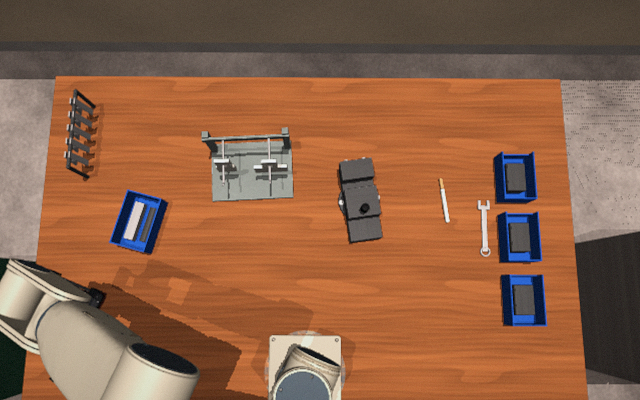

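The wide liner hangs on the right (-y) peg, with its tab at about (270,167) in top. The narrow one is at (222,165), the vice around (360,200) and its knob at (364,208). Next I'll get rough positions and take close wrist looks.

```bash
cat > h.py <<'E'
from station import env, set_gripper, viewer, workorder
import numpy as np, cv2
from scipy.spatial.transform import Rotation as R
def cam(name, state=None):
    p=viewer.camera_params(name); K=(p["fx"],p["fy"],p["cx"],p["cy"])
    if name!="wrist": return K,np.array(p["pose"])
    T=np.eye(4); T[:3,:3]=R.from_quat(state["orientation"]).as_matrix(); T[:3,3]=state["tool_pos"]
    return K,T@p["tool_from_camera"]
def cast(c,uv,z):
    (fx,fy,cx,cy),T=c
    d=T[:3,:3]@np.array([(uv[0]-cx)/fx,-(uv[1]-cy)/fy,-1]); o=T[:3,3]
    return o+d*(z-o[2])/d[2]
def proj(c,P):
    (fx,fy,cx,cy),T=c; q=T[:3,:3].T@(np.asarray(P,float)-T[:3,3])
    return np.array([cx+fx*q[0]/-q[2],cy+fy*q[1]/q[2]])
def down(yaw):
    "tool z down, tool y at angle yaw (rad) in the world xy plane"
    y=np.array([np.cos(yaw),np.sin(yaw),0]); z=np.array([0,0,-1.]); x=np.cross(y,z)
    return R.from_matrix(np.c_[x,y,z]).as_quat()
E
python3 - <<'E'
from h import *
c=cam("top")
for n,uv,z in [("strip L",(206,138),162),("strip R",(288,133),162),("plate fl",(213,200),10),("plate fr",(294,197),10),("wide tab",(270,167),175),("narrow tab",(222,165),175),("wide tipL",(225,190),160),("wide tip",(270,190),160),("knob top",(364,208),140),("fix far L",(341,160),90),("fix far R",(371,157),90),("mov near L",(350,241),90),("mov near R",(381,238),90)]:
    print(n,cast(c,uv,z).round())
im=cv2.imread("pics/top0.png")[120:250,200:400]
cv2.imwrite("pics/top0c.png",cv2.resize(im,None,fx=4,fy=4,interpolation=cv2.INTER_CUBIC))
E
```

```text
strip L [681. 295. 162.]
strip R [698.  53. 162.]
plate fl [523. 297.  10.]
plate fr [535.  38.  10.]
wide tab [591. 103. 175.]
narrow tab [596. 242. 175.]
wide tipL [525. 233. 160.]
wide tip [526. 102. 160.]
knob top [ 479. -171.  140.]
fix far L [ 636. -107.   90.]
fix far R [ 646. -200.   90.]
mov near L [ 387. -133.   90.]
mov near R [ 397. -226.   90.]
```

View pics/top0c.png

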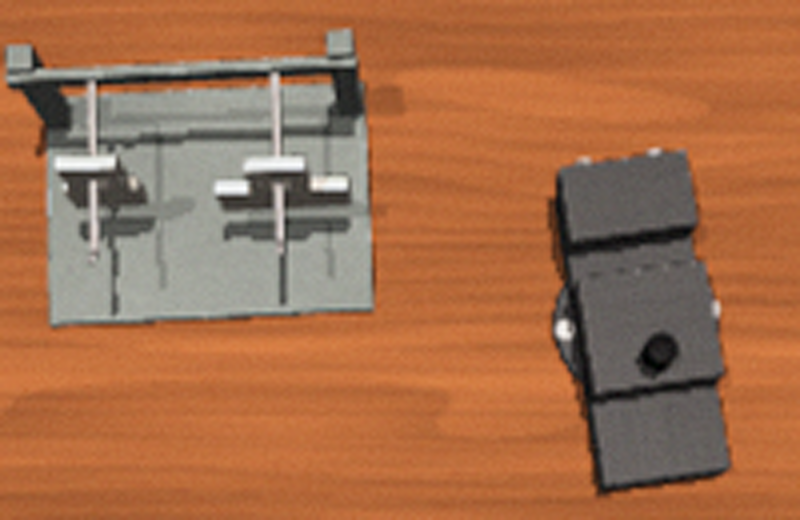

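The crop confirms it: the wide liner's tab is at crop (275,165) with pad ends at (232,188) and (328,185). The vice gap runs between crop y≈237 and 268, and the knob top is at (660,347). Next come wrist looks over the vice and the stand.

Run:
```python
from h import *
import pickle
out={}
for n,p,yaw in [("vice",(540,-160,330),0.104),("stand",(575,105,390),0.05)]:
    env.reach(np.array(p,float),down(yaw)); env.hold(0.2)
    s=env.read_state(); im=viewer.camera("wrist"); out[n]=s
    cv2.imwrite(f"pics/w_{n}.png",im); print(n,s["time_s"],s["tool_pos"].round(1),s["qpos"].round(2))
pickle.dump(out,open("states.pkl","wb"))
```

```text
vice 3.125 [ 540.1 -159.5  330. ] [-0.31  0.3   1.74  0.    1.1  -0.41]
stand 4.4417 [575.1 103.7 389.6] [ 0.16  0.28  1.64 -0.    1.23  0.11]
```

View pics/w_vice.png

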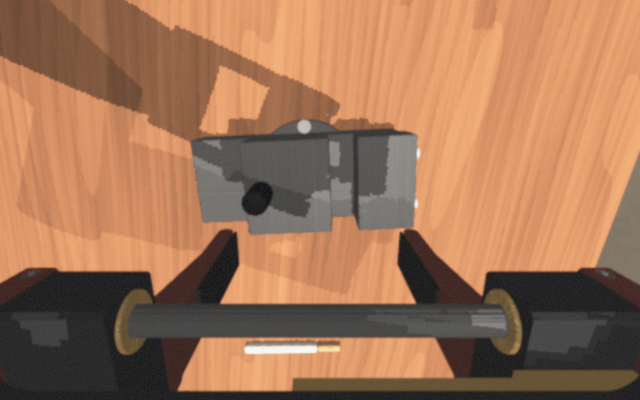

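View pics/w_stand.png

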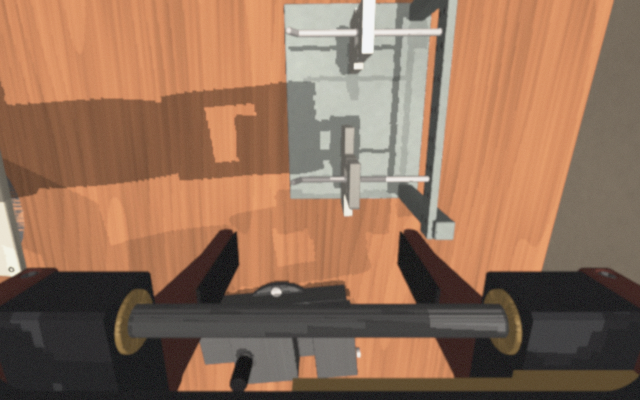

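In the vice picture, the moving jaw top spans about (247,137)–(331,232). The fixed jaw face edge runs (355,137)–(358,228) and the knob top is near (262,188). In the stand picture, the wide tab's top is at about (353,163–208) and the right peg runs (303,181)–(428,179). I'll enlarge both into one composite to pick points.

Run:
```python
import cv2, numpy as np
a=cv2.imread("pics/w_vice.png")[115:245,185:435]; b=cv2.imread("pics/w_stand.png")[115:225,240:490]
f=lambda i: cv2.resize(i,None,fx=2.5,fy=2.5,interpolation=cv2.INTER_CUBIC)
o=cv2.vconcat([f(a),f(b)]); o=cv2.convertScaleAbs(o,alpha=1.3); cv2.imwrite("pics/comp.png",o); print(o.shape)
```

```text
(600, 625, 3)
```

View pics/comp.png

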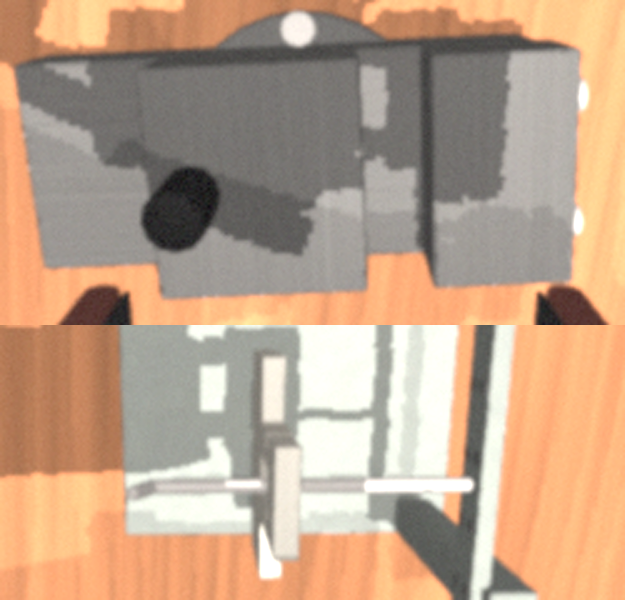

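Run:
```python
from h import *
import pickle
S=pickle.load(open("states.pkl","rb"))
cv,cs=cam("wrist",S["vice"]),cam("wrist",S["stand"])
V=lambda x,y,z: cast(cv,(x/2.5+185,y/2.5+115),z)
W=lambda x,y,z: cast(cs,(x/2.5+240,(y-325)/2.5+115),z)
ang=lambda a,b: round(np.arctan2(*(b-a)[1::-1]),3)
F=[V(432,52,90),V(579,48,90),V(571,279,90),V(436,286,90)]
M=[V(140,65,90),V(358,55,90),V(366,291,90),V(162,298,90)]
K=V(177,215,140)
print("fixed",np.round(F,1)[:,:2].tolist(),"width",np.linalg.norm(F[0]-F[3]),np.linalg.norm(F[1]-F[2]),"len",np.linalg.norm(F[0]-F[1]))
print("mov",np.round(M,1)[:,:2].tolist(),"width",np.linalg.norm(M[1]-M[2]))
print("yaw",ang(F[3],F[0])-np.pi/2,ang(F[2],F[1])-np.pi/2,ang(M[2],M[1])-np.pi/2,ang(M[0],M[1]),ang(F[0],F[1]),ang(M[3],M[2]))
yaw=.104; X=np.array([np.cos(yaw),np.sin(yaw)]);Y=np.array([-X[1],X[0]])
seat=(F[0]+F[3])[:2]/2
for n,P in [("F",F),("M",M),("K",[K])]: print(n,[(round(X@(p[:2]-seat),1),round(Y@(p[:2]-seat),1)) for p in P])
print("seat",seat,"knob",K)
T=[W(275,448,183),W(299,446,183),W(299,556,183),W(277,559,183)]
print("tab",np.round(T,1)[:,:2].tolist(),np.mean(T,0),"yaw",ang(T[3],T[0])-np.pi/2,ang(T[2],T[1])-np.pi/2,"w",np.linalg.norm(T[0]-T[3]))
a,b=W(135,490,160),W(470,485,150); print("peg tip",a,"strip",b,ang(a,b),np.linalg.norm(a-b))
# same tab and fixed jaw/knob from the top view
ct=cam("top"); q=lambda x,y,z: cast(ct,(x/4+200,y/4+120),z)[:2].round(1)
print("top: tab",q(275,161,183),"knob",q(660,345,140),"Fface",q(572,244,90),q(697,228,90),"Mface",q(578,275,90),q(705,262,90))
print("top: wide peg tip",q(281,245,160),"strip",q(276,74,150))
```

```text
fixed [[575.1, -108.6], [632.6, -101.0], [647.5, -197.4], [590.5, -206.6]] width 99.2146851014067 97.54137023187161 len 57.97643913213322
mov [[460.5, -125.7], [546.2, -112.8], [560.9, -212.0], [473.8, -224.4]] width 100.31318891254891
yaw 0.15620367320510353 0.15420367320510353 0.1472036732051034 0.15 0.131 0.141
F [(np.float64(-2.6), np.float64(49.5)), (np.float64(55.4), np.float64(51.1)), (np.float64(60.2), np.float64(-46.3)), (np.float64(2.6), np.float64(-49.5))]
M [(np.float64(-118.3), np.float64(44.4)), (np.float64(-31.8), np.float64(48.4)), (np.float64(-27.4), np.float64(-51.9)), (np.float64(-115.4), np.float64(-55.1))]
K [(np.float64(-96.8), np.float64(-2.7))]
seat [ 582.82467337 -157.58205593] knob [ 486.79685019 -170.3351812   140.        ]
tab [[603.6, 129.7], [612.2, 130.9], [615.7, 89.1], [607.5, 87.5]] [609.74966313 109.30894548 183.        ] yaw 0.09320367320510337 0.08320367320510336 w 42.410361031901786
peg tip [551.71718808 106.19611765 160.        ] strip [688.09598892 112.48604958 150.        ] 0.046 136.88951954966274
top: tab [608.8 106.1] knob [ 484. -174.] Fface [ 570.2 -113.2] [ 583.4 -208.6] Mface [ 546.1 -117.7] [ 556.9 -214.3]
top: wide peg tip [552.1 102.3] strip [684.3 109.9]
```

Cross-checks agree to about 3 mm. The jaw widths come out at 97.5–100 mm, the tab at 42 mm and the peg plus tip at 137 mm. I narrowed the finger opening so the front finger misses the upturned tip. Now I'll grasp, lift, slide off and go above the vice.

Run:
```python
from h import *
import pickle
def rep(n):
    s=env.read_state(); print(n,round(s["time_s"],2),s["tool_pos"].round(1),"F",s["force"].round(1),"w",round(s["width"],1)); return s
yaw=0.06; q=down(yaw); d=np.array([np.cos(.052),np.sin(.052),0])
g=np.array([609.5,108.5,238.])
set_gripper(40)
env.reach(g+[0,0,40],q)
print(env.move_l(g,rate=80,f_stop=6)); rep("at")
set_gripper(4); rep("gripped")
env.move_l(g+[0,0,15.5],rate=40); rep("lifted")
p=g+[0,0,15.5]-95*d
print(env.move_l(p,rate=80,f_stop=6)); s=rep("off")
if np.linalg.norm(s["tool_pos"]-p)<5:
    env.move_l(np.array([p[0],p[1],345.]),rate=200)
    v=.147; X=np.array([np.cos(v),np.sin(v),0]); seat=np.array([581.,-158,0])
    h=seat-10*X
    env.reach(np.array([h[0],h[1],345.]),down(v)); 
    env.move_l(np.array([h[0],h[1],290.]),rate=120); env.hold(.2)
    s=rep("hover"); cv2.imwrite("pics/hover.png",viewer.camera("wrist")); cv2.imwrite("pics/hover_scene.png",viewer.camera("scene")); pickle.dump(s,open("hover.pkl","wb"))
```

```text
False
at 6.56 [609.5 108.5 237.8] F [ 0.1  0.3 -0.5] w 39.9
gripped 7.13 [609.4 108.5 238.2] F [-0.8  0.5  2.7] w 9.9
lifted 7.67 [609.5 108.5 253.7] F [-0.6 -0.6 -3.9] w 10.0
False
off 9.01 [515.1 103.6 253.6] F [ 0.6 -0.7 -2.6] w 9.7
hover 11.47 [ 571.6 -159.5  291. ] F [ 0.4 -0.6 -2.5] w 9.5
```

View pics/hover.png

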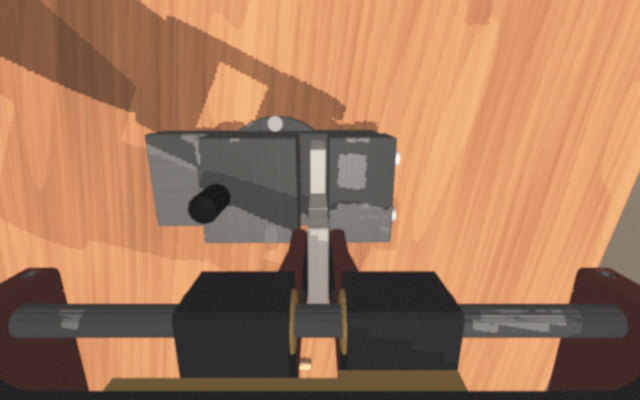

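The liner is held square, with the pad shoulder's far end at about (317,141). The gap lies between columns about 298 and 329, and the knob top is at (207,206). I'll enlarge it once to check centring.

Run:
```python
import cv2
a=cv2.imread("pics/hover.png")[120:260,180:400]
cv2.imwrite("pics/hoverc.png",cv2.convertScaleAbs(cv2.resize(a,None,fx=3.6,fy=3.6,interpolation=cv2.INTER_CUBIC),alpha=1.4))
```

```text
(no output)
```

View pics/hoverc.png

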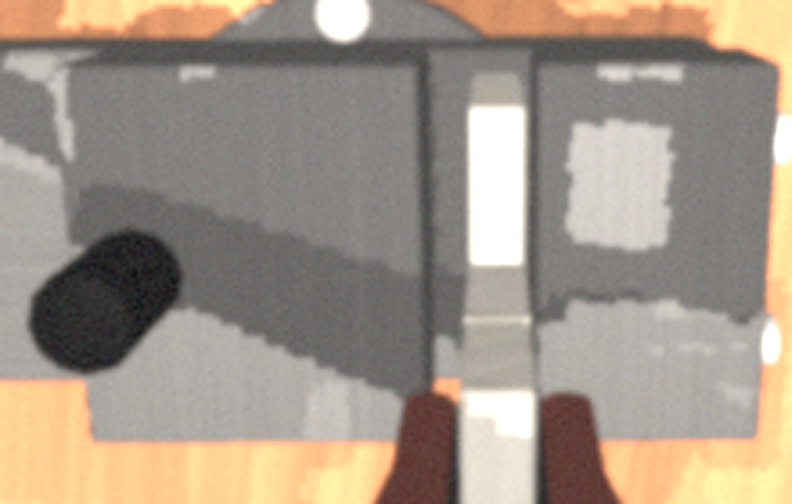

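Run:
```python
from h import *
import pickle
s=pickle.load(open("hover.pkl","rb")); c=cam("wrist",s); z0=s["tool_pos"][2]-171
P=lambda x,y,z: cast(c,(x/3.6+180,y/3.6+120),z)
v=.147; Rz=np.array([[np.cos(v),np.sin(v),0],[-np.sin(v),np.cos(v),0],[0,0,1]])
t=s["tool_pos"]
for n,p in dict(FTL=(539,65,90),Fmid=(540,380,90),FTR=(777,65,90),FBR=(755,436,90),MT=(415,65,90),MB=(424,380,90),MTL=(68,65,90),MBL=(92,440,90),MBR=(400,440,90),knob=(80,320,140),shL=(470,105,z0+55),shR=(523,105,z0+55),shL2=(470,265,z0+55),shR2=(523,265,z0+55),topL=(458,395,z0+116),topR=(537,395,z0+116)).items():
    w=P(*p); print(n,w.round(1)[:2],"in vice axes from TCP:",(Rz@(w-t)).round(1)[:2])
```

```text
FTL [ 575.8 -109.9] in vice axes from TCP: [11.4 48.5]
Fmid [ 588.7 -190.2] in vice axes from TCP: [ 12.5 -32.8]
FTR [ 632.7 -101.5] in vice axes from TCP: [69.  48.4]
FBR [ 647.6 -197.5] in vice axes from TCP: [ 69.6 -48.7]
MT [ 546.1 -114.3] in vice axes from TCP: [-18.5  48.5]
MB [ 558.8 -194.6] in vice axes from TCP: [-17.8 -32.8]
MTL [ 463.2 -126.5] in vice axes from TCP: [-102.3   48.5]
MBL [ 473.9 -224.2] in vice axes from TCP: [-106.1  -49.7]
MBR [ 554.7 -212.3] in vice axes from TCP: [-24.5 -49.8]
knob [ 485.4 -172.1] in vice axes from TCP: [-87.1   0.2]
shL [ 560.8 -110.4] in vice axes from TCP: [-3.5 50.2]
shR [ 569.7 -109.1] in vice axes from TCP: [ 5.6 50.2]
shL2 [ 564.7 -138.4] in vice axes from TCP: [-3.7 21.8]
shR2 [ 574.  -137.1] in vice axes from TCP: [ 5.7 21.8]
topL [ 564.5 -138.7] in vice axes from TCP: [-4.  21.6]
topR [ 574.4 -137.3] in vice axes from TCP: [ 6.1 21.6]
```

The liner is centred to within 0.5 mm along the jaws, the yaw matches and the gap is about 30 mm. I'll shift 2 mm towards the fixed jaw, lower until contact and release.

```bash
cat >> h.py <<'E'
v=.147; VX=np.array([np.cos(v),np.sin(v),0]); VY=np.array([-VX[1],VX[0],0])
HOV=np.array([571.6,-159.5,0]); SEAT=HOV+10.8*VX-.2*VY
def rep(n):
    s=env.read_state(); print(n,round(s["time_s"],2),s["tool_pos"].round(1),"F",s["force"].round(1),"w",round(s["width"],1)); return s
E
python3 - <<'E'
from h import *
p=HOV+2*VX-.3*VY
env.move_l(p+[0,0,290],rate=60)
print(env.move_l(p+[0,0,222],rate=70,f_stop=6)); rep("above bed")
print(env.move_l(p+[0,0,210],rate=15,f_stop=3)); env.hold(.2); s=rep("contact")
if s["tool_pos"][2]<219:
    set_gripper(30); rep("open")
    t=env.read_state()["tool_pos"]
    env.move_l(np.array([t[0],t[1],290]),rate=120)
    k=SEAT-99.5*VX
    env.reach(k+[0,0,290],down(v+np.pi/2)); env.hold(.1); rep("above knob")
    cv2.imwrite("pics/placed_w.png",viewer.camera("wrist")); cv2.imwrite("pics/placed_s.png",viewer.camera("scene"))
    a=cv2.imread("pics/placed_s.png")[140:310,220:400]
    cv2.imwrite("pics/placed.png",cv2.vconcat([cv2.resize(a,(400,378),interpolation=cv2.INTER_CUBIC),cv2.resize(cv2.imread("pics/placed_w.png")[0:333,0:600],(400,222))]))
E
```

```text
False
above bed 12.95 [ 573.9 -159.6  222.5] F [ 0.2 -0.5 -2.2] w 9.7
True
contact 13.64 [ 573.7 -159.6  216.4] F [ 0.1 -0.2  5.4] w 9.9
open 14.18 [ 573.  -159.3  215.4] F [ 1.   0.3 -0.5] w 30.0
above knob 16.51 [ 484.  -172.7  289.8] F [-0.3 -0.2 -0.6] w 29.9
```

View pics/placed.png

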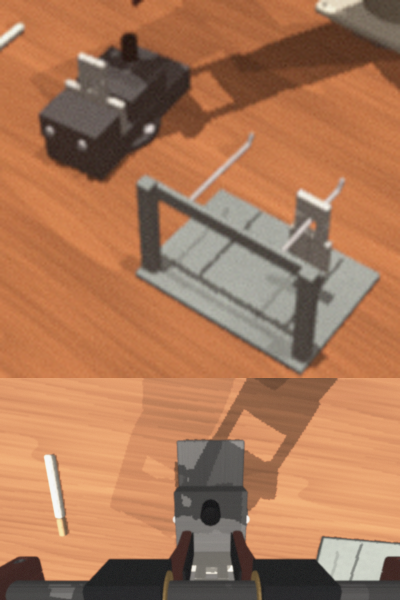

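Contact came at 216.4 mm against 216 expected. The liner stands upright between the jaws (crop (93,75)), the narrow one still hangs at (313,215), and the knob at (210,513) is centred between the fingers. Now the knob.

Run:
```python
from h import *
k=SEAT-99.5*VX; rel=lambda s:print("   knob est. vice x,y:",((s["tool_pos"]-SEAT)@VX).round(1),((s["tool_pos"]-SEAT)@VY).round(1))
set_gripper(56)
print(env.move_l(k+[0,0,188],rate=90,f_stop=6)); s=rep("at knob"); rel(s)
if s["tool_pos"][2]<190:
    set_gripper(10); s=rep("gripped"); rel(s)
    p0=s["tool_pos"]
    print(env.move_l(p0+14*VX,rate=35,f_stop=14)); s=rep("near"); rel(s)
    print(env.move_l(p0+30*VX,rate=15,f_stop=16)); s=rep("clamped"); rel(s)
    env.hold(.3); s=rep("held"); rel(s)
    cv2.imwrite("pics/cl_s.png",viewer.camera("scene")); cv2.imwrite("pics/cl_t.png",viewer.camera("top"))
```

```text
False
at knob 18.5 [ 484.2 -172.8  188.5] F [-0.1  0.4 -0.2] w 56.0
   knob est. vice x,y: -99.2 -0.2
gripped 19.11 [ 484.4 -174.2  188.2] F [-0.2 -9.5 -2.5] w 23.5
   knob est. vice x,y: -99.2 -1.6
False
near 19.67 [ 498.4 -172.3  188.2] F [-0.7 -2.9 -0.6] w 23.3
   knob est. vice x,y: -85.1 -1.7
True
clamped 20.23 [ 502.4 -171.8  188.1] F [-1.3 -1.7  4.1] w 23.3
   knob est. vice x,y: -81.0 -1.8
held 20.52 [ 502.4 -171.8  188.1] F [-1.2 -0.6  5. ] w 23.5
   knob est. vice x,y: -81.1 -1.8
```

The stop left little standing force, so I'll push again to confirm it is tight.

Run:
```python
from h import *
rel=lambda s:print("   vice x,y:",((s["tool_pos"]-SEAT)@VX).round(1),((s["tool_pos"]-SEAT)@VY).round(1),"Fx",(s["force"]@VX).round(1))
p0=env.read_state()["tool_pos"]
for i in range(1,9):
    st=env.move_l(p0+i*.75*VX,rate=12,f_stop=18); env.hold(.1); s=rep(f"push{i} {st}"); rel(s)
    if st or s["force"]@VX<-15: break
cv2.imwrite("pics/cl_w.png",viewer.camera("wrist")); a=viewer.camera("scene"); 
cv2.imwrite("pics/cl.png",cv2.resize(a[140:310,220:400],(720,680))[:600])
```

```text
push1 False 20.98 [ 502.6 -171.7  188.2] F [-4.4 -3.1  3.4] w 23.5
   vice x,y: -80.8 -1.8 Fx -4.8
push2 False 21.33 [ 502.7 -171.7  188.1] F [-7.  -4.3  5.6] w 23.6
   vice x,y: -80.8 -1.8 Fx -7.5
push3 False 21.68 [ 502.8 -171.7  188.1] F [-10.4  -5.4   8.4] w 23.4
   vice x,y: -80.6 -1.8 Fx -11.1
push4 False 22.03 [ 502.9 -171.7  188.1] F [-12.7  -6.8  10.5] w 23.4
   vice x,y: -80.5 -1.8 Fx -13.5
push5 False 22.38 [ 503.1 -171.7  188.1] F [-13.9  -9.2  12.3] w 23.4
   vice x,y: -80.3 -1.8 Fx -15.1
```

The resistance is solid: force rises to 15 N with under 1 mm of motion, so the liner is clamped. I'll let go, rise clear and check.

Run:
```python
from h import *
set_gripper(52); s=rep("open"); t=s["tool_pos"]
env.move_l(np.array([t[0],t[1],300]),rate=100)
env.reach(HOV-20*VX+[0,0,340],down(v)); env.hold(.3); s=rep("away")
im=viewer.camera("wrist"); sc=viewer.camera("scene")
A=cv2.resize(im[110:260,180:430],(600,360),interpolation=cv2.INTER_CUBIC)
B=cv2.resize(sc[130:280,200:400],(320,240),interpolation=cv2.INTER_CUBIC); C=cv2.resize(viewer.camera("top")[100:310,60:400],(280,240))
cv2.imwrite("pics/final.png",cv2.vconcat([cv2.convertScaleAbs(A,alpha=1.3),cv2.hconcat([B,C])]))
import pickle; pickle.dump(s,open("final.pkl","wb"))
```

```text
open 23.12 [ 506.2 -171.1  188.1] F [0.4 0.7 0.8] w 52.4
away 26.12 [ 551.7 -162.4  340. ] F [-0.2 -0.1 -0.4] w 52.1
```

View pics/final.png

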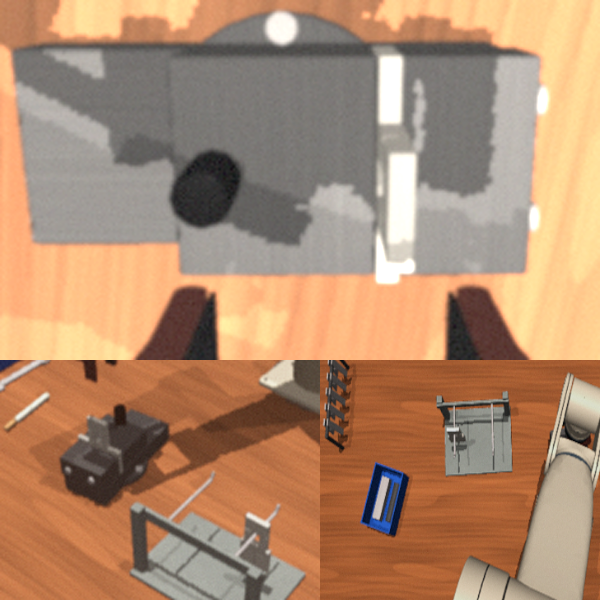

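The pad is squeezed between the jaws with no visible gap, and the narrow liner still hangs. I'll check centring and uprightness numerically before handing in.

Run:
```python
from h import *
import pickle
s=pickle.load(open("final.pkl","rb")); c=cam("wrist",s)
P=lambda x,y,z:(lambda w:(((w-SEAT)@VX).round(1),((w-SEAT)@VY).round(1)))(cast(c,(x/2.4+180,y/2.4+110),z))
for n,p in dict(padL=(377,48,100),padR=(403,55,100),padNearL=(377,283,100),padNearR=(401,283,100),tabTL=(390,153,161),tabTR=(416,153,161),tabBL=(388,257,161),tabBR=(412,259,161),movT=(376,53,90),movB=(376,273,90),fixFarT=(540,55,90),fixFarB=(525,272,90)).items(): print(n,P(*p))
```

```text
padL (np.float64(-11.2), np.float64(52.8))
padR (np.float64(-0.5), np.float64(50.0))
padNearL (np.float64(-9.6), np.float64(-50.2))
padNearR (np.float64(1.2), np.float64(-50.2))
tabTL (np.float64(-9.7), np.float64(21.8))
tabTR (np.float64(-0.8), np.float64(21.8))
tabBL (np.float64(-9.6), np.float64(-16.2))
tabBR (np.float64(-1.0), np.float64(-16.9))
movT (np.float64(-11.0), np.float64(50.0))
movB (np.float64(-9.5), np.float64(-49.2))
fixFarT (np.float64(58.4), np.float64(49.1))
fixFarB (np.float64(58.8), np.float64(-48.8))
```

```bash
python3 -c "
from h import *
workorder.sign_off(); rep('done')"
```

```text
the job is handed in; nothing more can be done
the job is handed in; nothing more can be done
```

The wide liner is clamped upright against the fixed jaw of the vice. I handed the job in at about 26 s on the robot's clock, with the gripper clear of everything.

**What I did:**
- **Off the peg:** I gripped the wide liner by its solid tab, lifted it 15.5 mm and slid it 95 mm off the right peg. The stop set for a 6 N force change did not trip.
- **Into the vice:** I lowered it between the jaws until it touched the bed, at 216.4 mm TCP height against 216 mm expected, then released it.
- **Clamping:** I gripped the knob and slid the moving jaw about 18 mm, until pushing further raised the force to 15 N with under 1 mm of movement. Then I let go and moved away.

**Last checks in the camera views:**
- **Liner in the vice:** The pad fills the 10 mm between the jaws. The tab top and pad line up within about 1 mm, so it stands upright, and it is centred along the jaws to about 1 mm.
- **Bystanders:** The narrow liner still hangs on its peg. The bin and marker look undisturbed. I did not check the wrench closely, but the arm never went near it.

**Where things disagreed:**
- **First clamping stop:** It tripped with almost no steady force left, so I pushed again to confirm it was tight.
- **Knob position:** The gripper closed on the knob about 1.5 mm to the side of the vice centre line I had measured in the images. The final picture still showed the liner centred.
- **Tab in the final picture:** The tab measured about 38 mm wide instead of 44 mm, and its middle came out about 2.5 mm off the centre line. I put this down to imprecise edge picks, as the pad ends agreed with the jaws.
- **Arm movement on letting go:** The gripper sprang about 3 mm forward as it opened, but the jaw stayed closed.

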